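# Unscrew the display cover and bring out the teapot

## Task

Take the cream teapot out of its display stand: unscrew the clear cover from the wooden base until the thread lets go, lift it off and stand it upright on the green felt mat. Then take out the teapot and set it down gently, upright, on the red felt disc in the tray. Do not drop or tip either of them, and leave the cup, the brown teapot, the brush and the carton where they are.

Things in the scene. Friction and masses are not known exactly. Their poses are not given: they have to be found in the camera images.
- base: Round wooden display base bolted to the bench, never moves. Origin on the bench at its axis, z up. Flange 164 mm across, 18 mm high; on it a threaded plug 110 mm across (121 mm over the thread), on whose flat top the teapot stands.
- plug_top (a point): Centre of the plug's flat top, 60 mm above the bench. Coarse right-hand thread, 12 mm rise a turn: the cover unscrews anticlockwise seen from above and lets go after about 1.25 turns (1.3 at most), 15 mm higher. Until then a straight pull is blocked after 1.5 to 3 mm of play. It turns easily and the cover stays wherever it is let go.
- cover_grip (a point): Grip bar on top of the clear cover, on the cover's axis; turns with it: x along the bar, y across, z up. Bar of dark wood 42 mm long, 13 mm thick, 34 mm high. The point is 12 mm below the bar's top, 22 mm above the cover's flat top, 142 mm above its rim; screwed home, 160 mm above the bench.
- cover_rim (a point): Centre of the cover's lower rim, in the plane it stands on. The cover is a clear plastic bell open below, 137 mm across at its brass rim, 120 mm high without the bar, 116 mm high and 128 mm across inside; 0.17 to 0.34 kg.
- teapot_center (a point): Middle of the cream teapot, on its axis, 30 mm above its foot; x to the spout, z up. Body 64 mm across, straight-sided 18 to 40 mm above the foot; foot 42 mm; 66 mm high with knob; lid fixed to it. Spout and handle reach 53 mm to +x and -x; the sides (y) are free to grip. 0.14 to 0.28 kg. At first under the cover, on the plug, any yaw.
- mat: Square green felt mat fixed to the bench, 200 x 200 mm, 4 mm thick. Origin at the centre of its underside on the bench.
- felt_disc (a point): Centre of the upper face of the red felt disc, 96 mm across, in the middle of the wooden tray, 10 mm above the bench. The tray (fixed) is 170 x 220 mm (x, y) with a rim 16 mm above the bench.
- cup: Bystander: small terracotta cup, 56 mm across, 42 mm high; origin at the centre of its foot. Leave alone.
- brown_pot: Bystander: brown teapot of the same shape as the cream one; origin at the centre of its foot. Leave alone.
- brush: Bystander: brush 160 mm long, lying on the bench; origin at its middle, underside. Leave alone.
- carton: Bystander: cardboard carton 90 x 130 x 60 mm; origin at the centre of its underside. Leave alone.
There are look-alikes about, which are no part of the job. Leave any purple look-alike of the part that bears cover_grip alone.

How it is judged (in metres and radians):
On the way, in this order (a step that is already met when the one before it is completed fails the run):
1. the cover has climbed the thread: at least 12 mm above its closed height, still over the base (z of cover_grip in the frame of base above 0.172 m and horizontal distance between cover_grip and base below 0.02 m), for 0.1 s.
2. the cover is lifted off, clear above the teapot (z of cover_grip in the frame of base above 0.25 m), for 0.1 s.
3. the cover stands upright on the green mat, let go (horizontal distance between cover_grip and mat below 0.046 m and height (world z) of cover_grip below 0.151 m and angle between cover_grip's own z axis and vertical below 0.1 rad and contact force between each of the arm, the fingers and cover below 0.1 N), for 0.2 s.
4. the teapot is lifted off the base (z of teapot_center in the frame of base above 0.11 m), for 0.1 s.
At the end, for the whole second after the job is handed in: The cover stands upright (within 0.1 rad), rim down, on the green mat, its axis within 46 mm of the mat's centre, and the cream teapot stands upright (within 0.1 rad) on the red felt disc, its axis within 32 mm of the disc's centre; both at rest (horizontal distance between cover_grip and mat below 0.046 m and height (world z) of cover_grip below 0.151 m and angle between each of cover_grip, teapot_center's own z axis and vertical below 0.1 rad and linear speed of each of cover, teapot below 0.03 m/s and horizontal distance between teapot_center and felt_disc below 0.032 m and height (world z) of teapot_center below 0.045 m); the robot touches nothing.
It fails at once if a bystander is moved by more than 25 mm (distance of any of cup, brown_pot, brush, carton from where it was at the start of the episode above 0.025 m).
It fails at once if the teapot or the cover is tipped by more than 0.6 rad (angle between any of teapot_center, cover_grip's own z axis and vertical above 0.6 rad).
It fails at once if the teapot is dropped: away from the base, in free fall more than 15 mm above the felt disc (horizontal distance between teapot_center and base above 0.085 m and height (world z) of teapot_center above 0.055 m and contact force between anything else and teapot below 0.01 N).
It fails at once if the cover is dropped: away from the base, in free fall more than 15 mm above the mat (horizontal distance between cover_grip and base above 0.085 m and height (world z) of cover_grip above 0.161 m and contact force between anything else and cover below 0.01 N).
It also fails if it takes over 72 s, if anything falls off the work surface, if the arm or the gripper's body presses on something with over 40 N, if the wrist force passes 120 N, or if a joint passes its speed limit or range.

## Robot

A 6-joint arm with a two-finger parallel gripper is mounted at the origin on the work surface. World frame = base frame: x ahead of the robot, y to its left, z up, the work surface at z = 0. Lengths are in m, angles in degrees, forces in N, time in s.
With the tool pointing down it reaches from about 0.15 to 0.775 m from the base axis. Payload 6.1 kg.
Tool frame: the origin (TCP) lies between the finger pads; the fingertips stand 11 mm ahead of it and the grasp point (between the pads) lies 8 mm behind it; z points along the fingers, y is the direction in which the jaws open and shut (so a half turn about z gives the same grasp; the last joint's range is limited). The gripper opens to 85 mm and grips with 20 to 120 N. Pads are 22 mm wide; open, the fingers measure 114 mm over their backs; the gripper's body (76 mm by 85 mm) begins 54 mm behind the grasp point. The pads swing forward as they close: fully open they stand 13 mm farther back than shut.
Start: joints at [-70.875, 7.208, -2.269, 80.523, 0, 90], TCP at [0.172, -0.496, 0.242] pointing down, gripper open.
Joint ranges: [-155.77, 155.77], [-54.66, 111.73], [-72.52, 77.12], [-102.08, 115.82], [-83.92, 84.16], [-180, 180]. Speed limits (degrees/s): [136.94, 136.94, 172.46, 180, 180, 180].

## Interface

Orientations are given as [roll, pitch, yaw] about the fixed x, y, z axes, in that order (R = Rz(yaw) Ry(pitch) Rx(roll)).
In Python, from cell import monitor, viewer, hand_in, spot_in, trace, pinpoint gives the robot as it stands.
- The arm moves only by the tool carry_out, never from a script. Its argument "increments" is text: rows parted by semicolons, each of 7 numbers parted by spaces: the shift along the world's x, y, z in m, then the turn, a rotation vector about the world's x, y, z in degrees, then the opening in per cent of the stroke, from 0 (shut) to 100 (fully open). In form: tx ty tz wx wy wz fingers; .... A call has 1 to 10 rows; each row is the pose to reach, as a shift and turn from the pose measured when the call began; what a row does not reach only later rows make up. A row lasts 1/12 s, in which the tool goes at most 41.7 mm and 7.16 degrees, less where a joint would pass 70% of its speed; a pose out of reach is approached as far as the arm can. A call with a gripper value outside its range is refused whole. The fingers move at their own pace and stop on an object; the grip force is fixed at half the most. Time passes only in rows, so rows that repeat a pose let the fingers close. It gives the time, the measured TCP pose, the force and the opening at its end, in the units of the state.
- monitor.state(): the state, without advancing time (a new reading comes with each control period).
- viewer.camera(name): name is "scene" or "top" or "wrist"; returns a dict with "img" (420x560x3 uint8, red, green, blue), "mtx" (3x3 intrinsics, pixels), "origin" and "attitude" of the camera in the world. Camera axes: x right, y up, looking along -z (the intrinsics and any distortion apply to the point x, -y, -z); pixel columns grow to the right and rows downward; lengths in m; the calibration is good to about 2 mm. A picture is of the moment at which its call begins. There is no depth.
- hand_in(): hands the job in, once; it reports no verdict.
Trained networks look in a picture, given as the dict that the camera call returned (one of the last four; its "shot" number tells which), for a name from the list of things; names that differ only in an ending like _2 or _b are one class to them, and where a whole thing is asked for, a point or a joint stands for the part that bears it (a point fixed in the world has none). Each returns a list of dicts, best first, with "score" (0 to 1); they miss things now and then, are a little off and sometimes report something else, mostly with a low value. They report only what shows in the picture. A call takes as long as a camera call. They do not tell look-alikes from the thing itself.
- spot_in(picture, target): "xyz" ([x, y, z] in m, in the coordinates of the camera as it stood for that picture, good to about 4 mm: the middle of the surface that is visible of it).
- trace(picture, target): "region" (420x560 bool, what is visible of it).
- pinpoint(picture, target): "xyz" ([x, y, z] in m, in the coordinates of the camera as it stood for that picture, good to about 4 mm: a listed point, or the origin of a listed thing).
The state is a dict: "time_s": time; "qpos": joint angles; "joint_velocities": joint speeds; "tau": joint torques, N m; "position": TCP position; "orientation": TCP orientation; "contact_force": force on the tool from outside, world axes, zero at the start; "wrist_torque": the same for the moment, N m; "opening": finger opening in m.
Only numpy, scipy, OpenCV 4.12 (cv2) and the standard library are available. Lean on these libraries where they do the work, as an engineer would, in place of code of your own. Each camera call takes 0.05 s, during which the arm holds its last target.

## Working session

There is one attempt and no reset: what is moved stays moved. The work goes in short steps, Python scripts to look and compute and a tool call to move; the robot and the scene stay as the last step left them, time stands still between calls to the robot, and variables do not carry over. Pictures are saved under pics/ and viewed, and the job is handed in when it is done.

Besides the shell and the picture viewer there is one more tool, called after "Request:" as name(argument=value, ...), one argument or row to a line, values as JSON. carry_out: Moves the arm, as the interface text tells. Its arguments: {"type":"object","properties":{"increments":{"type":"string"}},"required":["increments"]}

```bash
ls; mkdir -p pics; cat > h.py <<'E'
import numpy as np, cv2
from scipy.spatial.transform import Rotation as R
from cell import monitor, viewer, hand_in, spot_in, trace, pinpoint
def save(c,n): cv2.imwrite('pics/'+n+'.png', c['img'][:,:,::-1])
def att(c):
    a=np.array(c['attitude'],float)
    return a if a.shape==(3,3) else R.from_euler('xyz',a,degrees=True).as_matrix()
def w(c,p): return att(c)@np.array(p)+np.array(c['origin'])
def px(c,P):
    q=att(c).T@(np.array(P)-np.array(c['origin'])); q=np.array([q[0],-q[1],-q[2]]); u=np.array(c['mtx'])@q; return u[:2]/u[2]
def ray(c,uv,z):
    d=np.linalg.inv(np.array(c['mtx']))@np.array([uv[0],uv[1],1.]); d=att(c)@np.array([d[0],-d[1],-d[2]]); o=np.array(c['origin']); return o+d*(z-o[2])/d[2]
E
python3 - <<'E'
from h import *
print(monitor.state())
for n in ['scene','top']:
    c=viewer.camera(n); save(c,n+'0'); print(n,{k:v for k,v in c.items() if k!='img'})
    for t in ['base','plug_top','cover_grip','cover_rim','teapot_center','mat','felt_disc','cup','brown_pot','brush','carton']:
        for r in pinpoint(c,t)[:3]:
            P=w(c,r['xyz']); print(t,round(r['score'],2),P.round(3),px(c,P).round(0))
E
```

```text
pics
{'time_s': 0.0, 'qpos': array([-7.08746718e+01,  7.24061870e+00, -2.32825068e+00,  8.05241997e+01,
        1.14261405e-03,  8.99991793e+01]), 'joint_velocities': array([ 0.04896044,  0.00238508,  0.00521257,  0.03969826,  0.05283172,
       -0.02109698]), 'tau': array([ 5.15284100e-04, -4.35920262e+01,  3.52919805e+01,  1.72994169e-02,
       -4.56371325e-06, -2.47033487e-07]), 'position': array([ 0.17188018, -0.49563429,  0.24151968]), 'orientation': array([-1.79906931e+02, -1.14394558e-03,  1.91261470e+01]), 'contact_force': array([0.1552208 , 0.75993547, 0.20429414]), 'wrist_torque': array([ 0.01652632, -0.01198743, -0.01068467]), 'opening': 0.08528575061528307}
scene {'mtx': array([[395.25918692,   0.        , 281.52497581],
       [  0.        , 395.25918692, 208.72010685],
       [  0.        ,   0.        ,   1.        ]]), 'origin': array([ 0.82864208, -0.34001171,  0.78602337]), 'attitude': array([34.14492228,  0.36154628, 43.58485977]), 'shot': 1}
base 0.68 [0.754 0.229 0.002] [431. 233.]
cover_grip 0.77 [0.257 0.238 0.139] [277.  85.]
cover_grip 0.63 [ 0.533 -0.043  0
[... 470 characters left out ...]
082905,   0.        , 276.92466007],
       [  0.        , 397.02082905, 207.89827346],
       [  0.        ,   0.        ,   1.        ]]), 'origin': array([ 0.46192386, -0.00892294,  1.11326967]), 'attitude': array([  3.24202321,   0.69336017, -90.35849698]), 'shot': 2}
cover_grip 0.97 [0.26  0.237 0.143] [181. 314.]
cover_grip 0.81 [ 0.537 -0.047  0.159] [297. 199.]
teapot_center 0.71 [ 0.535 -0.046  0.158] [297. 200.]
mat 0.77 [0.486 0.286 0.   ] [177. 222.]
felt_disc 0.59 [ 0.539 -0.329  0.013] [397. 202.]
cup 0.74 [ 0.411 -0.004 -0.002] [280. 249.]
brown_pot 0.56 [0.753 0.228 0.001] [198. 128.]
brush 0.74 [ 0.753 -0.234  0.002] [360. 127.]
carton 0.94 [ 0.782 -0.01  -0.003] [281. 118.]
```

View pics/scene0.png

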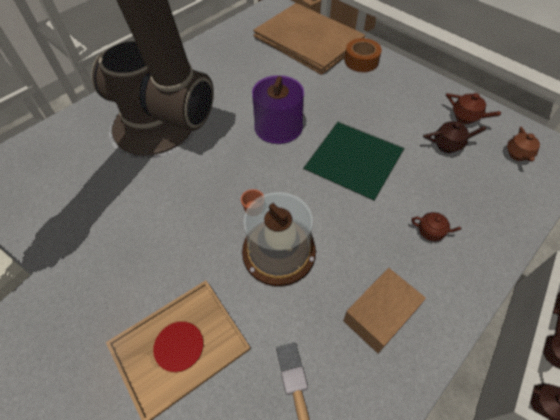

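View pics/top0.png

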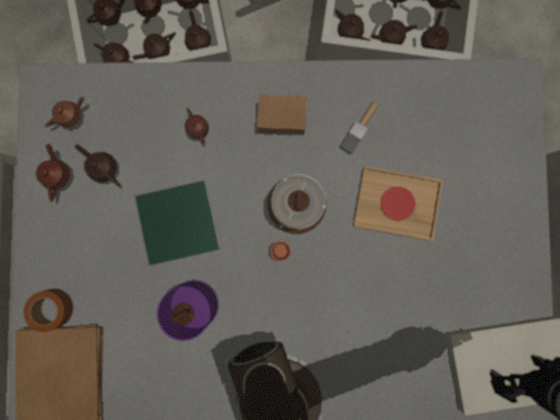

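```bash
python3 - <<'E'
import cv2
a=cv2.imread('pics/top0.png')[150:250,245:345]; b=cv2.imread('pics/scene0.png')[170:270,230:330]
cv2.imwrite('pics/crop0.png',cv2.hconcat([cv2.resize(x,(400,400),interpolation=cv2.INTER_CUBIC) for x in (a,b)]))
E
```

```text
(no output)
```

View pics/crop0.png

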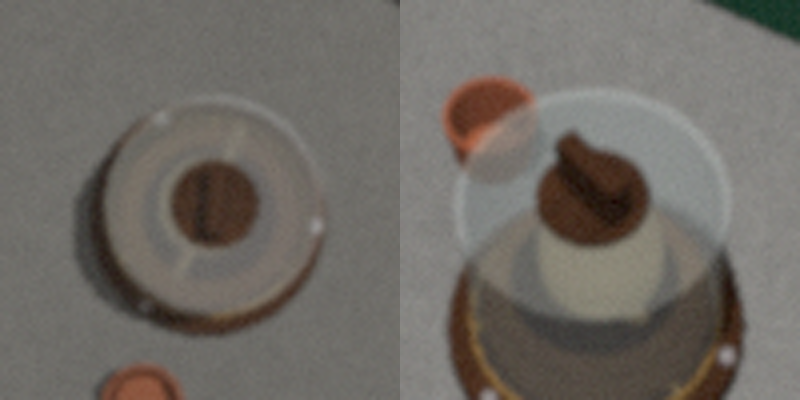

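The picture shows two lookalike bells. One is purple, at scene (277,100) and top (187,310). The other is the clear cover on the wooden base, at scene (279,235) and top (297,202), with a cream body visible inside. The clear one fits the description, and the crop confirms its bar runs roughly along world x. The mat is at top (177,222), and the red disc is at top (398,203).

I'll move above the clear cover and turn the wrist back.

Request:
carry_out(
  increments="0.02 0.03 0.02 0 0 -7 100;0.05 0.06 0.04 0 0 -14 100;0.08 0.09 0.06 0 0 -21 100;0.11 0.12 0.06 0 0 -28 100;0.13 0.15 0.06 0 0 -35 100;0.15 0.18 0.06 0 0 -42 100;0.18 0.21 0.06 0 0 -49 100;0.20 0.24 0.06 0 0 -56 100;0.22 0.27 0.06 0 0 -63 100;0.24 0.30 0.06 0 0 -70 100",
)

```text
time_s: 2.03
position: [0.3531, -0.2719, 0.3023]
orientation: [-176.7, 0.1, -39.5]
contact_force: [0.8, 0.4, -0.3]
opening: 0.0856
```

```bash
python3 - <<'E'
from h import *
s=monitor.state(); print(s['qpos'].round(1),s['position'].round(4),s['orientation'].round(1))
E
```

```text
[-39.7  -0.9  -3.4  87.6   3.3 179.8] [ 0.3531 -0.2719  0.3023] [-1.767e+02  1.000e-01 -3.950e+01]
```

The wrist sign is the other way round: yaw = j1 + 180 − j6. Yaw therefore runs from about −5° to 355° over the cover, and I'll start near 0–10°.

Request:
carry_out(
  increments="0.02 0.03 0.0 -0.5 0 7 100;0.04 0.06 0 -1 0 14 100;0.06 0.09 0 -2 0 21 100;0.08 0.12 0 -3 0 28 100;0.10 0.15 0 -3 0 35 100;0.12 0.18 0 -3 0 42 100;0.14 0.20 0 -3 0 46 100;0.15 0.21 0 -3 0 46 100;0.15 0.22 0 -3 0 46 100;0.15 0.226 0 -3 0 46 100",
)

```text
time_s: 2.87
position: [0.503, -0.0452, 0.302]
orientation: [-179.5, -0.7, 6.5]
contact_force: [0.3, 0.5, 0.5]
opening: 0.0853
```

```bash
python3 - <<'E'
from h import *
s=monitor.state(); print(s['qpos'].round(1),s['position'].round(4),s['orientation'].round(1))
c=viewer.camera('wrist'); save(c,'w1'); print(c['origin'],c['attitude'])
for t in ['cover_grip','base','plug_top','teapot_center','cover_rim']:
    for r in pinpoint(c,t)[:3]:
        P=w(c,r['xyz']); print(t,round(r['score'],2),P.round(4),px(c,P).round(0))
c=viewer.camera('top'); save(c,'t1')
for t in ['cover_grip','base','plug_top','teapot_center','cover_rim']:
    for r in pinpoint(c,t)[:3]:
        P=w(c,r['xyz']); print(t,round(r['score'],2),P.round(4),px(c,P).round(0))
E
```

```text
[ -5.5   5.    2.8  87.2   0.6 168. ] [ 0.503  -0.0452  0.302 ] [-179.5   -0.7    6.5]
[ 0.57811383 -0.03953639  0.43481405] [-17.0161728    0.53516877 -83.52021331]
cover_grip 0.83 [ 0.5377 -0.0529  0.1594] [290. 171.]
cover_grip 0.82 [0.2569 0.2382 0.1417] [ 25. 369.]
cover_grip 0.79 [0.2611 0.2372 0.1443] [180. 314.]
teapot_center 0.69 [0.7543 0.2302 0.002 ] [197. 128.]
```

View pics/w1.png

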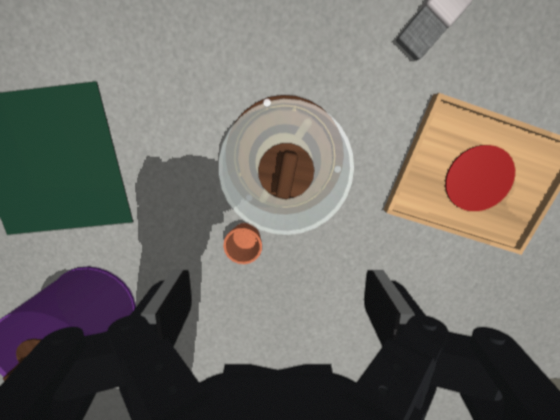

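```bash
python3 - <<'E'
import cv2
a=cv2.imread('pics/w1.png')[130:210,245:325]
cv2.imwrite('pics/crop1.png',cv2.resize(a,(560,560),interpolation=cv2.INTER_CUBIC))
E
```

```text
(no output)
```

View pics/crop1.png

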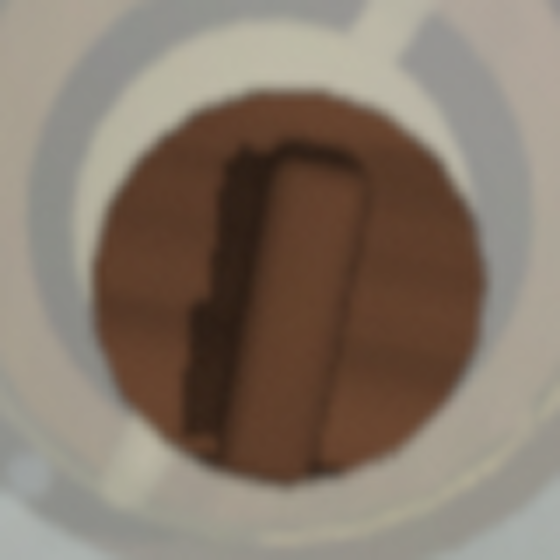

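```bash
python3 - <<'E'
from h import *
c=viewer.camera('wrist')
f=lambda u,v:(245+u/7,130+v/7)
A=ray(c,f(318,158),.172);B=ray(c,f(273,468),.172)
print(A,B,(A+B)/2,np.linalg.norm(A-B),np.degrees(np.arctan2(*(A-B)[1::-1])))
for z in (.138,.142,.146): print(z,ray(c,f(290,287),z),np.linalg.norm(ray(c,f(95,287),z)-ray(c,f(485,287),z)))
d=trace(c,'cover_grip')
for r in d[:2]:
    ys,xs=np.nonzero(r['region']); print(r['score'],xs.min(),xs.max(),ys.min(),ys.max())
E
```

```text
[ 0.55536751 -0.05204255  0.172     ] [ 0.51572731 -0.05121463  0.172     ] [ 0.53554741 -0.05162859  0.172     ] 0.03964884873988666 -1.1964975436515675
0.138 [ 0.5341432  -0.05184178  0.138     ] 0.05533362385802311
0.142 [ 0.53473294 -0.0516897   0.142     ] 0.054589199768875496
0.146 [ 0.53532269 -0.05153762  0.146     ] 0.05384477567972788
0.93 218 352 100 234
0.8 0 134 266 380
```

```bash
cat >> h.py <<'E'
def goto(P,yaw):
    s=monitor.state(); r0=R.from_euler('xyz',s['orientation'],degrees=True); r1=R.from_euler('xyz',[180,0,yaw],degrees=True)
    print('shift',(np.array(P)-s['position']).round(4),'rot',(r1*r0.inv()).as_rotvec(degrees=True).round(2),'q',s['qpos'].round(1),'F',s['contact_force'].round(1),'t',s['time_s'])
E
python3 - <<'E'
from h import *
goto([.5355,-.049,.160],-0.5)
E
```

```text
shift [ 0.0324 -0.0029 -0.1423] rot [-0.5   0.7  -7.04] q [ -5.6   5.    2.8  87.2   0.6 167.9] F [ 0.4  0.1 -0.4] t 3.5667
```

Request:
carry_out(
  increments="0.025 -0.003 -0.01 0 0.3 -3.5 70;0.0325 -0.003 -0.04 -0.3 0.7 -7 70;0.0325 -0.003 -0.07 -0.5 0.7 -7 70;0.0325 -0.003 -0.09 -0.5 0.7 -7 70;0.0325 -0.003 -0.11 -0.5 0.7 -7 70;0.0325 -0.003 -0.12 -0.5 0.7 -7 70;0.0325 -0.003 -0.13 -0.5 0.7 -7 70;0.0325 -0.003 -0.137 -0.5 0.7 -7 70;0.0325 -0.003 -0.142 -0.5 0.7 -7 70;0.0325 -0.003 -0.142 -0.5 0.7 -7 70",
)

```text
time_s: 4.4
position: [0.5355, -0.049, 0.16]
orientation: [180.0, 0.0, -0.5]
contact_force: [-1.4, 0.1, -0.5]
opening: 0.0597
```

```bash
python3 - <<'E'
from h import *
goto([.5355,-.049,.160],-0.5)
c=viewer.camera('wrist'); save(c,'w2')
E
```

```text
shift [-0.  0.  0.] rot [ 0.   -0.01 -0.05] q [ -5.2   9.3 -10.2  70.6  -0.  175.2] F [-1.4  0.1 -0.5] t 4.4
```

View pics/w2.png

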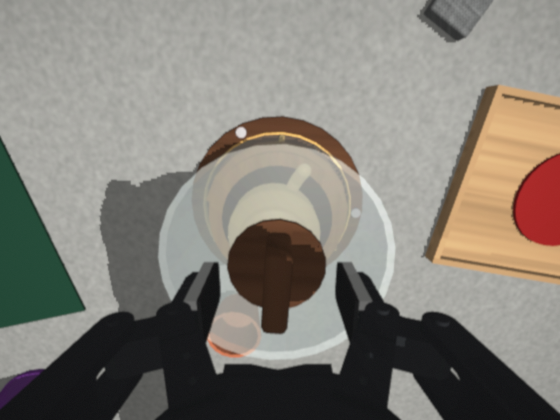

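The bar at (278,285) is centred between the pads at (205…350, 290). I'll close on it.

Request:
carry_out(
  increments="0 0 0 0 0 0 0;0 0 0 0 0 0 0;0 0 0 0 0 0 0;0 0 0 0 0 0 0;0 0 0 0 0 0 0;0 0 0 0 0 0 0;0 0 0 0 0 0 0",
)

```text
time_s: 5.03
position: [0.5361, -0.0491, 0.1612]
orientation: [180.0, -0.1, -0.5]
contact_force: [-0.4, -0.4, 3.9]
opening: 0.0117
```

Request:
carry_out(
  increments="0 0 0.0002 0 0 5 0;0 0 0.0004 0 0 12 0;0 0 0.0006 0 0 19 0;0 0 0.0009 0 0 26 0;0 0 0.0011 0 0 33 0;0 0 0.0013 0 0 40 0;0 0 0.0016 0 0 47 0;0 0 0.0018 0 0 54 0;0 0 0.002 0 0 60 0;0 0 0.002 0 0 60 0",
)

```text
time_s: 5.87
position: [0.5356, -0.0491, 0.1625]
orientation: [-179.9, -0.0, 59.7]
contact_force: [0.4, -0.3, -1.9]
opening: 0.0116
```

```bash
python3 - <<'E'
from h import *
s=monitor.state(); print(s)
c=viewer.camera('wrist'); save(c,'w3')
E
```

```text
{'time_s': 5.8667, 'qpos': array([-5.27348600e+00,  9.27905029e+00, -9.86326235e+00,  7.09032220e+01,
        7.12854741e-02,  1.15037309e+02]), 'joint_velocities': array([-0.02864173,  0.03681398,  0.1392273 , -0.03850202, -0.06431616,
        9.37999215]), 'tau': array([ 6.45279200e-03, -4.66533029e+01,  3.58404922e+01,  1.94154738e-02,
        3.57626559e-03, -1.09378416e+00]), 'position': array([ 0.53560806, -0.04908141,  0.16252411]), 'orientation': array([-1.79928575e+02, -4.53162655e-02,  5.96891486e+01]), 'contact_force': array([ 0.41308388, -0.2503509 , -1.90540017]), 'wrist_torque': array([-0.03410509,  0.01258685, -0.01855744]), 'opening': 0.011602390784303113}
```

View pics/w3.png

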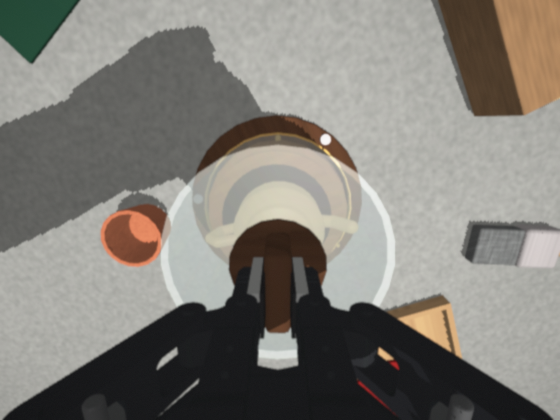

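The cover turns with the gripper and the forces are small, so I'll continue.

Request:
carry_out(
  increments="0 0 0.0002 0 0 7 0;0 0 0.0004 0 0 14 0;0 0 0.0007 0 0 21 0;0 0 0.0009 0 0 28 0;0 0 0.0011 0 0 35 0;0 0 0.0014 0 0 42 0;0 0 0.0016 0 0 49 0;0 0 0.0019 0 0 56 0;0 0 0.0021 0 0 63 0;0 0 0.0024 0 0 70 0",
)

```text
time_s: 6.75
position: [0.5354, -0.049, 0.1645]
orientation: [-179.9, -0.1, 129.6]
contact_force: [-0.3, 0.4, -1.5]
opening: 0.0116
```

Request:
carry_out(
  increments="0 0 0.0002 0 0 7 0;0 0 0.0004 0 0 14 0;0 0 0.0007 0 0 21 0;0 0 0.0009 0 0 28 0;0 0 0.0011 0 0 35 0;0 0 0.0014 0 0 42 0;0 0 0.0016 0 0 49 0;0 0 0.0019 0 0 56 0;0 0 0.0021 0 0 63 0;0 0 0.0024 0 0 70 0",
)

```text
time_s: 7.58
position: [0.5352, -0.049, 0.1666]
orientation: [-179.9, -0.1, -160.3]
contact_force: [0.5, 0.7, -2.4]
opening: 0.0116
```

Request:
carry_out(
  increments="0 0 0.0002 0 0 7 0;0 0 0.0004 0 0 14 0;0 0 0.0007 0 0 21 0;0 0 0.0009 0 0 28 0;0 0 0.0011 0 0 35 0;0 0 0.0014 0 0 42 0;0 0 0.0016 0 0 49 0;0 0 0.0019 0 0 56 0;0 0 0.0021 0 0 63 0;0 0 0.0024 0 0 70 0",
)

```text
time_s: 8.42
position: [0.5351, -0.0489, 0.1688]
orientation: [-179.9, -0.1, -90.1]
contact_force: [0.4, 0.5, -0.6]
opening: 0.0117
```

```bash
python3 - <<'E'
from h import *
goto([.5355,-.049,.170],-10)
E
```

```text
shift [ 0.0004 -0.0001  0.0012] rot [5.000e-02 1.300e-01 8.014e+01] q [ -5.2   9.   -9.4  71.5  -0.1 -95. ] F [ 0.4  0.5 -0.6] t 8.4167
```

Request:
carry_out(
  increments="0 0 0.0002 0 0 7 0;0 0 0.0004 0 0 14 0;0 0 0.0007 0 0 21 0;0 0 0.0009 0 0 28 0;0 0 0.0011 0 0 35 0;0 0 0.0014 0 0 42 0;0 0 0.0016 0 0 49 0;0 0 0.0019 0 0 56 0;0 0 0.0021 0 0 63 0;0 0 0.0024 0 0 70 0",
)

```text
time_s: 9.25
position: [0.535, -0.0488, 0.1711]
orientation: [-179.9, -0.1, -20.0]
contact_force: [-0.6, 0.2, -0.8]
opening: 0.0117
```

Request:
carry_out(
  increments="0 0 0 0 0 0 0;0 0 0 0 0 0 45;0 0 0 0 0 0 55;0 0 0 0 0 0 55;0 0 0 0 0 0 55;0 0 0.015 0 0 0 55;0 0 0.03 0 0 0 55;0 0 0.04 0 0 0 55",
)

```text
time_s: 9.92
position: [0.5352, -0.0488, 0.2123]
orientation: [-179.9, -0.1, -20.1]
contact_force: [0.1, -0.6, -0.1]
opening: 0.0469
```

```bash
python3 - <<'E'
from h import *
goto([.5355,-.049,.170],160)
c=viewer.camera('wrist'); save(c,'w4')
E
```

```text
shift [ 0.0003 -0.0002 -0.0423] rot [ 2.6000e-01  5.0000e-02 -1.7994e+02] q [  -5.2    8.5   -4.5   76.8    0.  -165.2] F [ 0.1 -0.6 -0.1] t 9.9167
```

View pics/w4.png

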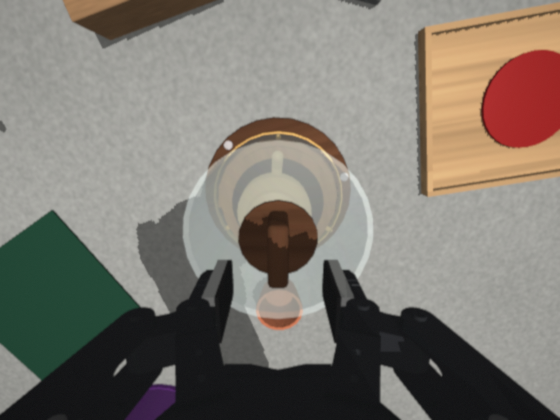

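Released cleanly, and the bar at (278,250) is still aligned. I'll wind the wrist back 180° and regrasp.

Request:
carry_out(
  increments="0 0 0 0 0 -7 55;0 0 0 0 0 -14 55;0 0 0 0 0 -21 55;0 0 0 0 0 -28 55;0 0 0 0 0 -35 55;0 0 0 0 0 -42 55;0 0 0 0 0 -49 55;0 0 0 0 0 -56 55;0 0 0 0 0 -63 55;0 0 0 0 0 -70 55",
)

```text
time_s: 10.8
position: [0.536, -0.0489, 0.2138]
orientation: [-179.9, -0.3, -90.4]
contact_force: [-0.3, 1.5, 0.2]
opening: 0.0471
```

Request:
carry_out(
  increments="0 0 0 0 0 -7 55;0 0 0 0 0 -14 55;0 0 0 0 0 -21 55;0 0 0 0 0 -28 55;0 0 0 0 0 -35 55;0 0 0 0 0 -42 55;0 0 0 0 0 -49 55;0 0 0 0 0 -56 55;0 0 0 0 0 -63 55;0 0 0 0 0 -70 55",
)

```text
time_s: 11.63
position: [0.5359, -0.0489, 0.2134]
orientation: [-179.9, -0.3, -160.8]
contact_force: [0.3, 0.5, 0.7]
opening: 0.0469
```

```bash
python3 - <<'E'
from h import *
goto([.535,-.0488,.1715],160)
E
```

```text
shift [-0.0009  0.0001 -0.0419] rot [  0.11  -0.32 -39.17] q [ -5.1   8.9  -3.9  77.4  -0.2 -24.3] F [0.3 0.5 0.7] t 11.6333
```

Request:
carry_out(
  increments="0 0 0 0 0 -7 55;-0.0005 0 0 0 -0.2 -14 55;-0.001 0 0 0 -0.3 -21 55;-0.001 0 0 0 -0.3 -28 55;-0.001 0 -0.003 0 -0.3 -35 55;-0.001 0 -0.01 0 -0.3 -39 55;-0.001 0 -0.02 0 -0.3 -39.2 55;-0.001 0 -0.03 0 -0.3 -39.2 55;-0.001 0 -0.042 0 -0.3 -39.2 55;-0.001 0 -0.042 0 -0.3 -39.2 55",
)

```text
time_s: 12.47
position: [0.5335, -0.0488, 0.1682]
orientation: [-179.8, -0.3, 160.1]
contact_force: [-1.2, 0.5, 0.1]
opening: 0.0474
```

Request:
carry_out(
  increments="0 0 0 0 0 0 0;0 0 0 0 0 0 0;0 0 0 0 0 0 0;0 0 0 0 0 0 0;0 0 0 0 0 0 0;0 0 0 0 0 0 0",
)

```text
time_s: 12.97
position: [0.5337, -0.0488, 0.1685]
orientation: [-179.8, -0.2, 160.1]
contact_force: [-0.2, 0.1, -0.0]
opening: 0.012
```

```bash
python3 - <<'E'
from h import *
goto([.535,-.0488,.1715],160)
E
```

```text
shift [ 0.0013 -0.      0.003 ] rot [ 0.07 -0.27 -0.07] q [-5.2  9.2 -9.3 71.9 -0.1 14.8] F [-0.2  0.1 -0. ] t 12.9667
```

Request:
carry_out(
  increments="0.0005 0 0.0002 0 0 7 0;0.001 0 0.0004 0 0 14 0;0.001 0 0.0007 0 0 21 0;0.001 0 0.0009 0 0 28 0;0.001 0 0.0011 0 0 35 0;0.001 0 0.0014 0 0 42 0;0.001 0 0.0016 0 0 49 0;0.001 0 0.0019 0 0 56 0;0.001 0 0.0021 0 0 63 0;0.001 0 0.0024 0 0 70 0",
)

```text
time_s: 13.8
position: [0.5347, -0.0487, 0.171]
orientation: [-179.8, -0.2, -129.6]
contact_force: [-0.8, 0.8, -1.5]
opening: 0.012
```

Request:
carry_out(
  increments="0 0 0.0002 0 0 7 0;0 0 0.0004 0 0 14 0;0 0 0.0007 0 0 21 0;0 0 0.0009 0 0 28 0;0 0 0.0011 0 0 35 0;0 0 0.0014 0 0 42 0;0 0 0.0016 0 0 49 0;0 0 0.0019 0 0 56 0;0 0 0.0021 0 0 60 0;0 0 0.0021 0 0 60 0",
)

```text
time_s: 14.63
position: [0.5346, -0.0488, 0.1731]
orientation: [-179.8, -0.2, -69.5]
contact_force: [-0.0, 0.3, -1.7]
opening: 0.0121
```

```bash
python3 - <<'E'
from h import *
goto([.535,-.0488,.1715],290)
c=viewer.camera('wrist'); save(c,'w5')
E
```

```text
shift [ 0.0004 -0.     -0.0016] rot [ 0.16  0.23 -0.52] q [-5.100e+00  8.800e+00 -9.100e+00  7.190e+01 -1.000e-01 -1.157e+02] F [-0.   0.3 -1.7] t 14.6333
```

View pics/w5.png

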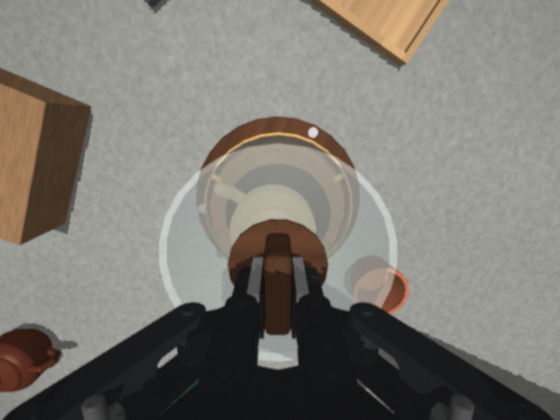

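Now a gentle straight lift to see whether the thread has let go.

Request:
carry_out(
  increments="0 0 0.001 0 0 0 0;0 0 0.002 0 0 0 0;0 0 0.003 0 0 0 0;0 0 0.004 0 0 0 0;0 0 0.004 0 0 0 0",
)

```text
time_s: 15.1
position: [0.5347, -0.0488, 0.1773]
orientation: [-179.8, -0.2, -69.7]
contact_force: [-0.2, -0.0, -1.6]
opening: 0.0119
```

Request:
carry_out(
  increments="0 0 0.003 0 0 0 0;0 0 0.006 0 0 0 0;0 0 0.01 0 0 0 0;0 0 0.015 0 0 0 0;0 0 0.02 0 0 0 0;0 0 0.02 0 0 0 0",
)

```text
time_s: 15.6
position: [0.5354, -0.0488, 0.1988]
orientation: [-179.7, -0.3, -69.7]
contact_force: [-0.2, 1.1, -0.9]
opening: 0.0118
```

```bash
python3 - <<'E'
from h import *
goto([.535,-.0488,.1715],290)
c=viewer.camera('wrist'); save(c,'w6')
c=viewer.camera('scene'); cv2.imwrite('pics/s6.png',cv2.resize(c['img'][100:310,140:420,::-1],None,fx=2.5,fy=2.5))
E
```

```text
shift [-0.0004  0.     -0.0273] rot [ 0.18  0.36 -0.3 ] q [-5.100e+00  8.400e+00 -6.300e+00  7.490e+01 -1.000e-01 -1.154e+02] F [-0.2  1.1 -0.9] t 15.6
```

View pics/s6.png

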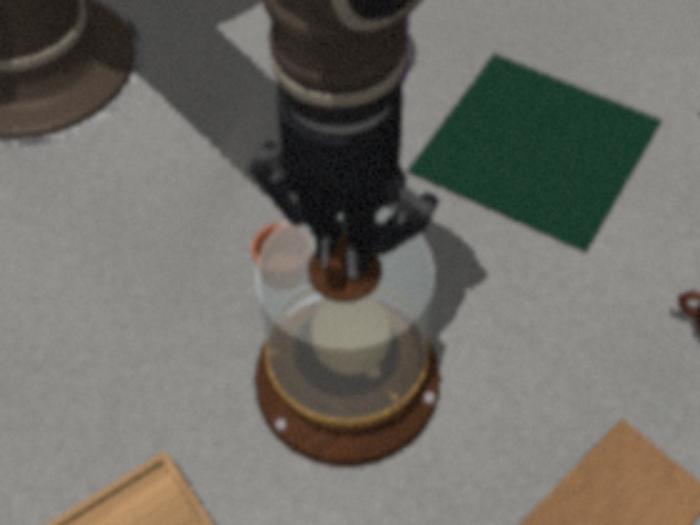

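View pics/w6.png

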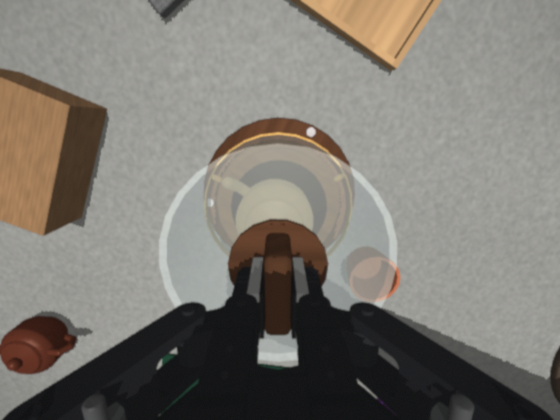

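The cover stays fixed in the gripper as it rises (wrist view unchanged), so the thread has released. I'll lift it clear.

Request:
carry_out(
  increments="0 0 0.01 0.2 0.3 0 0;0 0 0.02 0.2 0.3 0 0;0 0 0.035 0.2 0.3 0 0;0 0 0.05 0.2 0.3 0 0;0 0 0.065 0.2 0.3 0 0;0 0 0.08 0.2 0.3 0 0;0 0 0.09 0.2 0.3 0 0;0 0 0.097 0.2 0.3 0 0;0 0 0.1 0.2 0.3 0 0;0 0 0.1 0.2 0.3 0 0",
)

```text
time_s: 16.53
position: [0.5352, -0.0488, 0.2981]
orientation: [-180.0, 0.0, -69.7]
contact_force: [-0.0, -0.0, -2.1]
opening: 0.0117
```

```bash
python3 - <<'E'
from h import *
c=viewer.camera('top'); save(c,'t7')
for t in ['mat','felt_disc','teapot_center','plug_top','cover_grip']:
    for r in pinpoint(c,t)[:2]:
        P=w(c,r['xyz']); print(t,round(r['score'],2),P.round(4),px(c,P).round(0))
# mat by colour
im=c['img'].astype(int); m=((im[...,1]>im[...,0]+10)&(im[...,1]>im[...,2]+4)).astype(np.uint8)
n,l,st,ce=cv2.connectedComponentsWithStats(m); i=1+np.argmax(st[1:,4]); 
ys,xs=np.nonzero(l==i); b=cv2.minAreaRect(np.c_[xs,ys].astype(np.float32)); print(b,st[i],ray(c,b[0],.004))
m=((im[...,0]>im[...,1]+70)&(im[...,0]>im[...,2]+70)).astype(np.uint8)
n,l,st,ce=cv2.connectedComponentsWithStats(m); i=1+np.argmax(st[1:,4]); print(st[i],ce[i],ray(c,ce[i],.010))
goto([.485,.287,.2988],290)
E
```

```text
mat 0.85 [ 0.4884  0.2872 -0.0017] [177. 222.]
felt_disc 0.95 [ 0.5378 -0.3263  0.0111] [396. 202.]
cover_grip 0.67 [0.2611 0.2357 0.1412] [181. 314.]
cover_grip 0.2 [ 0.5397 -0.3279  0.0102] [396. 202.]
((176.17056274414062, 222.51766967773438), (70.50241088867188, 70.82779693603516), 77.47119140625) [ 136  181   83   84 4934] [0.48578463 0.28663533 0.004     ]
[381 187  34  33 862] [397.50580046 203.07888631] [ 0.53557754 -0.33070209  0.01      ]
shift [-0.0498  0.3358  0.0018] rot [-0.03 -0.07 -0.3 ] q [  -5.2    9.     6.7   87.8    0.  -115.5] F [ 0.7 -0.4 -1.5] t 16.8333
```

View pics/t7.png

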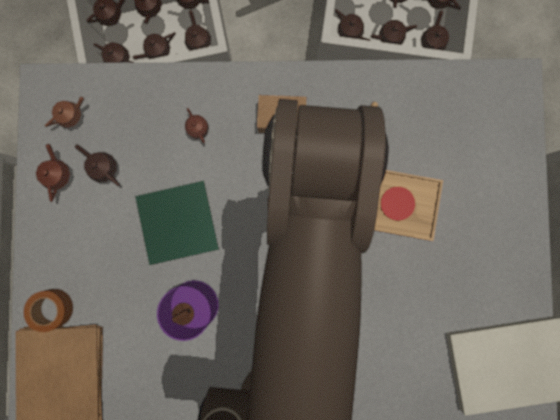

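Request:
carry_out(
  increments="0 0.01 0 0 0 0 0;-0.005 0.03 0 0 0 0 0;-0.01 0.06 0 0 0 0 0;-0.015 0.09 0 0 0 0 0;-0.02 0.12 0 0 0 0 0;-0.025 0.15 0 0 0 0 0;-0.03 0.18 0 0 0 0 0;-0.035 0.21 0 0 0 0 0;-0.04 0.24 0 0 0 0 0;-0.045 0.265 0 0 0 0 0",
)

```text
time_s: 17.67
position: [0.4888, 0.2187, 0.2968]
orientation: [179.9, 0.1, -69.6]
contact_force: [0.2, 0.4, -1.9]
opening: 0.0121
```

```bash
python3 - <<'E'
from h import *
goto([.486,.287,.144],290)
E
```

```text
shift [-0.0028  0.0683 -0.1528] rot [-0.06 -0.1  -0.36] q [ 24.1   8.8   6.5  87.7   0.1 -86.3] F [ 0.2  0.4 -1.9] t 17.6667
```

Request:
carry_out(
  increments="-0.001 0.02 0 0 0 0 0;-0.002 0.04 -0.01 0 0 0 0;-0.003 0.06 -0.03 0 0 0 0;-0.003 0.068 -0.05 0 0 0 0;-0.003 0.068 -0.075 0 0 0 0;-0.003 0.068 -0.1 0 0 0 0;-0.003 0.068 -0.12 0 0 0 0;-0.003 0.068 -0.133 0 0 0 0;-0.003 0.068 -0.14 0 0 0 0;-0.003 0.068 -0.14 0 0 0 0",
)

```text
time_s: 18.5
position: [0.4846, 0.2867, 0.1549]
orientation: [179.7, 0.1, -69.6]
contact_force: [-0.9, 0.2, -1.8]
opening: 0.0114
```

```bash
python3 - <<'E'
from h import *
goto([.486,.287,.144],290)
c=viewer.camera('scene'); cv2.imwrite('pics/s8.png',cv2.resize(c['img'][40:250,200:480,::-1],None,fx=2.5,fy=2.5))
E
```

```text
shift [ 0.0014  0.0003 -0.0109] rot [ 0.02 -0.27 -0.39] q [ 30.5  12.3  -7.2  70.8   0.1 -79.8] F [-0.9  0.2 -1.8] t 18.5
```

View pics/s8.png

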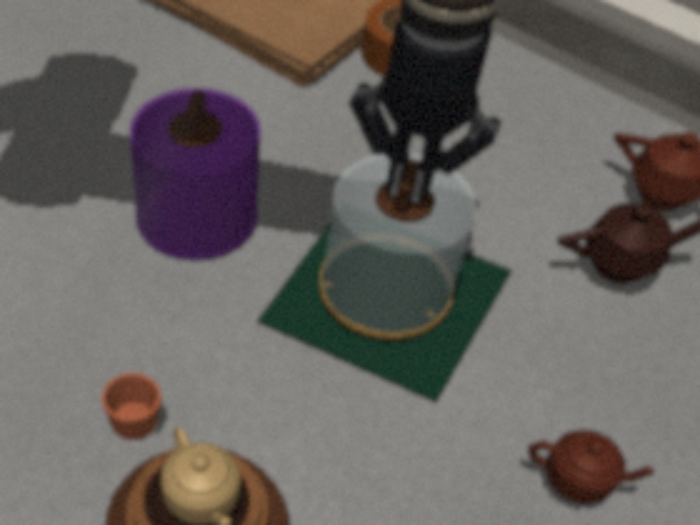

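The cover hangs over the mat and the teapot is left standing on the plug at scene (280,230). I'll lower slowly until contact.

Request:
carry_out(
  increments="0.001 0 -0.002 0 0 0 0;0.001 0 -0.004 0 0 0 0;0.001 0 -0.006 0 0 0 0;0.001 0 -0.008 0 0 0 0;0.001 0 -0.009 0 0 0 0;0.001 0 -0.01 0 0 0 0;0.001 0 -0.01 0 0 0 0",
)

```text
time_s: 19.13
position: [0.4862, 0.2868, 0.1462]
orientation: [179.8, 0.1, -69.6]
contact_force: [-0.3, -0.1, -2.2]
opening: 0.0118
```

Request:
carry_out(
  increments="0 0 -0.001 0 0 0 0;0 0 -0.002 0 0 0 0;0 0 -0.003 0 0 0 0;0 0 -0.003 0 0 0 0",
)

```text
time_s: 19.47
position: [0.4861, 0.2873, 0.145]
orientation: [179.9, 0.1, -69.6]
contact_force: [-4.7, -0.1, 7.7]
opening: 0.012
```

Contact felt (+7.7 N). I'll release and rise.

Request:
carry_out(
  increments="0 0 0 0 0 0 10;0 0 0 0 0 0 20;0 0 0 0 0 0 35;0 0 0 0 0 0 50;0 0 0 0 0 0 50;0 0 0.01 0 0 0 50;0 0 0.03 0 0 0 50;0 0 0.05 0 0 0 60;0 0 0.08 0 0 0 80;0 0 0.11 0 0 0 100",
)

```text
time_s: 20.3
position: [0.4857, 0.2869, 0.2563]
orientation: [179.9, 0.1, -69.6]
contact_force: [1.2, 0.4, 0.8]
opening: 0.0736
```

```bash
python3 - <<'E'
from h import *
goto([.535,-.049,.25],0)
c=viewer.camera('scene'); save(c,'s9')
for t in ['cover_grip','teapot_center','plug_top','mat']:
    for r in pinpoint(c,t)[:3]:
        P=w(c,r['xyz']); print(t,round(r['score'],2),P.round(4),px(c,P).round(0))
c=viewer.camera('wrist'); save(c,'w9')
E
```

```text
shift [ 0.0493 -0.3359 -0.0063] rot [ 3.000e-02 -2.000e-01  6.962e+01] q [ 30.5  11.6   4.8  83.2   0.2 -79.9] F [1.2 0.4 0.8] t 20.3
cover_grip 0.65 [0.2578 0.2391 0.1392] [277.  85.]
cover_grip 0.6 [0.4804 0.2938 0.1489] [363. 113.]
teapot_center 0.87 [ 0.5358 -0.0468  0.0899] [279. 232.]
plug_top 0.76 [ 0.5317 -0.0497  0.0625] [277. 239.]
```

View pics/s9.png

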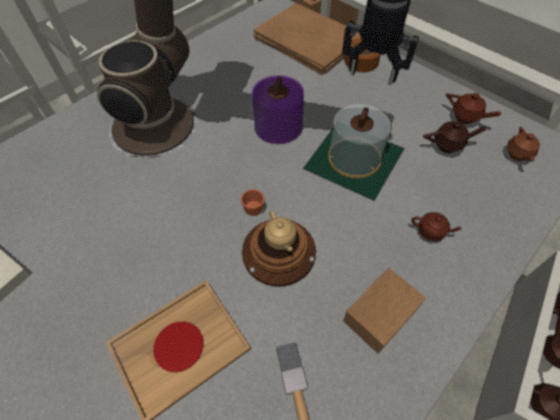

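Request:
carry_out(
  increments="0 -0.01 0.01 0 0 0 100;0.005 -0.03 0.02 0 0 0 100;0.01 -0.06 0.03 0 0 0 100;0.012 -0.1 0.04 0 0 0 100;0.014 -0.14 0.04 0 0 0 100;0.015 -0.18 0.04 0 0 0 100;0.015 -0.22 0.04 0 0 0 100;0.015 -0.26 0.04 0 0 0 100;0.015 -0.29 0.04 0 0 0 100;0.015 -0.32 0.04 0 0 0 100",
)

```text
time_s: 21.43
position: [0.4997, -0.0355, 0.294]
orientation: [179.8, 0.2, -69.7]
contact_force: [0.4, 0.2, -0.6]
opening: 0.0853
```

```bash
python3 - <<'E'
from h import *
goto([.535,-.049,.25],0)
c=viewer.camera('wrist'); save(c,'w10')
for t in ['teapot_center','plug_top','base']:
    for r in pinpoint(c,t)[:2]:
        P=w(c,r['xyz']); print(t,round(r['score'],2),P.round(4),px(c,P).round(0))
c=viewer.camera('top'); 
for t in ['teapot_center','plug_top','base','cover_grip']:
    for r in pinpoint(c,t)[:2]:
        P=w(c,r['xyz']); print(t,round(r['score'],2),P.round(4),px(c,P).round(0))
E
```

```text
shift [ 0.0353 -0.0135 -0.044 ] rot [ 0.09 -0.26 69.69] q [-4.100e+00  5.100e+00  1.900e+00  8.700e+01  1.000e-01 -1.144e+02] F [ 0.4  0.2 -0.6] t 21.4333
teapot_center 0.9 [ 0.5333 -0.0399  0.0876] [249. 177.]
base 0.69 [ 0.5339 -0.049   0.002 ] [256. 160.]
cover_grip 0.75 [0.2582 0.2385 0.1461] [180. 316.]
cover_grip 0.63 [0.4899 0.2897 0.1439] [160. 220.]
```

View pics/w10.png

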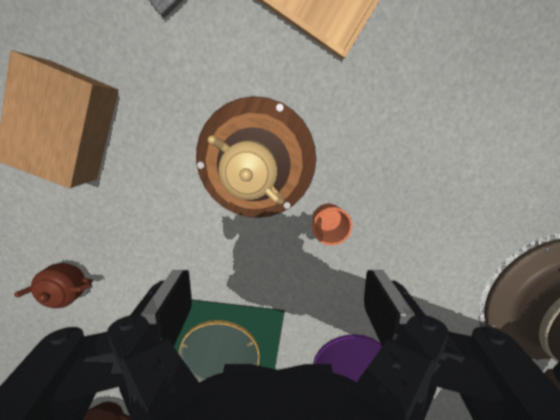

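```bash
python3 - <<'E'
from h import *
c=viewer.camera('wrist'); cv2.imwrite('pics/c10.png',cv2.resize(c['img'][85:225,180:330,::-1],None,fx=4,fy=4,interpolation=cv2.INTER_CUBIC))
s=ray(c,(211,140),.105);h=ray(c,(288,206),.095);k=ray(c,(246,174),.124)
print(s,h,(s+h)/2,k,np.degrees(np.arctan2(s[1]-h[1],s[0]-h[0])),np.linalg.norm(s-h))
for r in trace(c,'teapot_center')[:1]:
    g=r['region'].astype(np.uint8); print(r['score'],g.sum())
    d=cv2.distanceTransform(g,cv2.DIST_L2,5); _,m,_,l=cv2.minMaxLoc(d); print(m,l,ray(c,l,.095), m/395*(0.42-.095))
    e=cv2.erode(g,np.ones((15,15),np.uint8)); 
    ys,xs=np.nonzero(g); p=np.c_[xs,ys].astype(float); q=np.array([ray(c,x,.095)[:2] for x in p]); C=np.cov(q.T); ev,V=np.linalg.eigh(C); print(q.mean(0),np.degrees(np.arctan2(V[1,1],V[0,1])))
E
```

```text
[ 0.58421149 -0.06304554  0.105     ] [ 0.4819807  -0.02169896  0.095     ] [ 0.5330961  -0.04237225  0.1       ] [ 0.53806154 -0.0458166   0.124     ] -22.02055233004145 0.11072793302063794
0.7 3102
29.0 (250, 167) [ 0.53739172 -0.04887319  0.095     ] 0.023860759493670884
[ 0.53752828 -0.0480897 ] 155.57871867687237
```

View pics/c10.png

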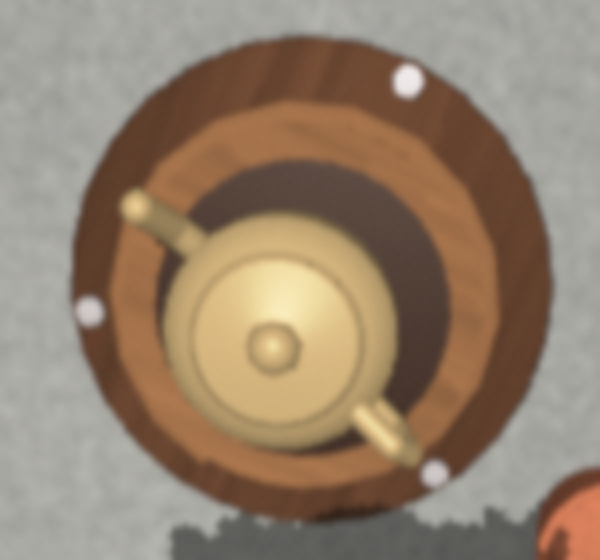

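The teapot is in view: body centre (250,168), spout tip (211,140), handle (288,206). Its axis is at a yaw of about −23° and it is centred at about (0.537, −0.048). I'll align the jaws across it.

```bash
python3 - <<'E'
from h import *
goto([.537,-.048,.20],-23)
E
```

```text
shift [ 0.0362 -0.0159 -0.0941] rot [-0.   -0.2  46.52] q [-3.700e+00  5.200e+00  2.000e+00  8.700e+01  1.000e-01 -1.142e+02] F [ 0.4  0.7 -0.7] t 21.9833
```

Request:
carry_out(
  increments="0.01 -0.005 -0.01 0 0 7 100;0.02 -0.01 -0.02 0 0 14 100;0.03 -0.016 -0.04 0 0 21 100;0.036 -0.016 -0.06 0 0 28 100;0.036 -0.016 -0.075 0 0 35 100;0.036 -0.016 -0.085 0 -0.2 42 100;0.036 -0.016 -0.094 0 -0.2 46.5 100;0.036 -0.016 -0.094 0 -0.2 46.5 100;0.036 -0.016 -0.094 0 -0.2 46.5 100",
)

```text
time_s: 22.73
position: [0.5366, -0.0476, 0.1999]
orientation: [180.0, 0.1, -23.1]
contact_force: [-1.1, 0.5, -0.0]
opening: 0.0854
```

```bash
python3 - <<'E'
from h import *
goto([.537,-.048,.076],-23)
c=viewer.camera('wrist'); save(c,'w11')
E
```

```text
shift [ 0.0004 -0.0004 -0.1239] rot [-0.   -0.06  0.11] q [  -5.1    8.9   -5.6   75.6   -0.  -162. ] F [-1.1  0.5 -0. ] t 22.7333
```

View pics/w11.png

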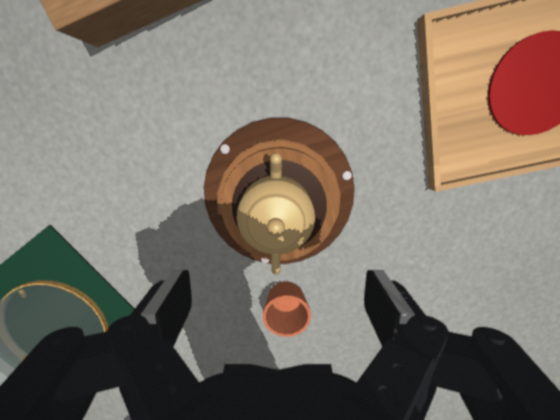

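Aligned, with the spout and handle vertical at x≈276 and centred between the fingers. I'll descend.

Request:
carry_out(
  increments="0 0 -0.015 0 0 0 100;0 0 -0.03 0 0 0 100;0 0 -0.05 0 0 0 100;0 0 -0.07 0 0 0 100;0 0 -0.09 0 0 0 100;0 0 -0.105 0 0 0 100;0 0 -0.115 0 0 0 100;0 0 -0.12 0 0 0 100;0 0 -0.123 0 0 0 100;0 0 -0.123 0 0 0 100",
)

```text
time_s: 23.62
position: [0.5372, -0.0477, 0.0779]
orientation: [-180.0, -0.0, -23.1]
contact_force: [1.1, 0.2, 0.0]
opening: 0.0858
```

```bash
python3 - <<'E'
from h import *
goto([.537,-.048,.076],-23)
c=viewer.camera('wrist'); save(c,'w12')
c=viewer.camera('scene'); cv2.imwrite('pics/s12.png',cv2.resize(c['img'][140:300,190:370,::-1],None,fx=3.3,fy=3.3))
E
```

```text
shift [-0.0002 -0.0003 -0.0019] rot [0.01 0.03 0.13] q [  -5.1   11.6  -17.9   60.4   -0.  -161.9] F [1.1 0.2 0. ] t 23.6167
```

View pics/w12.png

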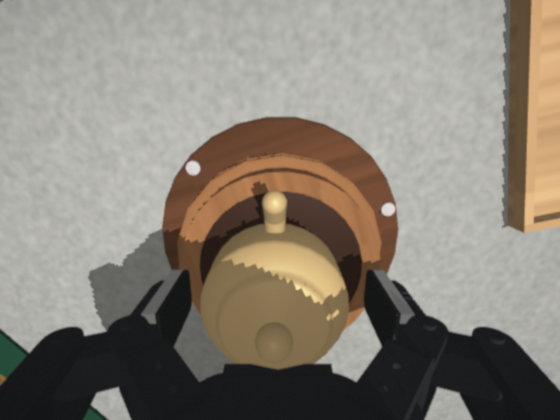

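View pics/s12.png

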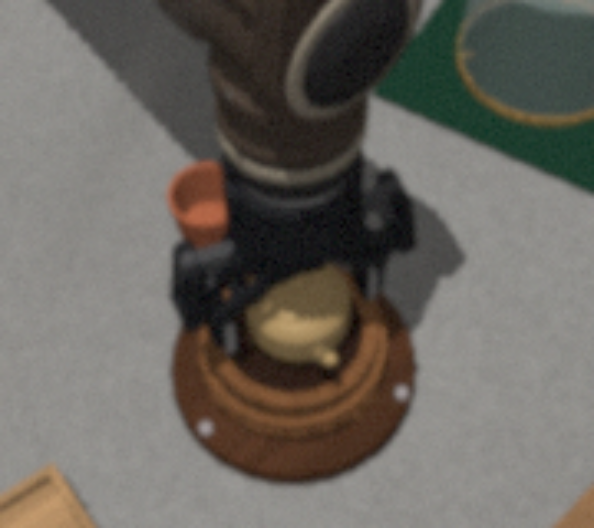

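Request:
carry_out(
  increments="0 0 -0.002 0 0 0 100;0 0 -0.002 0 0 0 60;0 0 -0.002 0 0 0 0;0 0 -0.002 0 0 0 0;0 0 -0.002 0 0 0 0;0 0 -0.002 0 0 0 0;0 0 -0.002 0 0 0 0;0 0 -0.002 0 0 0 0",
)

```text
time_s: 24.38
position: [0.5382, -0.0478, 0.0774]
orientation: [-179.9, -0.2, -23.1]
contact_force: [-0.2, -0.1, 5.7]
opening: 0.0616
```

Request:
carry_out(
  increments="0 0 0.002 0 0 0 0;0 0 0.005 0 0 0 0;0 0 0.008 0 0 0 0;0 0 0.01 0 0 0 0;0 0 0.01 0 0 0 0",
)

```text
time_s: 24.8
position: [0.5383, -0.0478, 0.0877]
orientation: [-179.9, -0.2, -23.1]
contact_force: [0.3, -0.4, -2.5]
opening: 0.062
```

```bash
python3 - <<'E'
from h import *
goto([.537,-.048,.14],-23)
c=viewer.camera('scene'); cv2.imwrite('pics/s13.png',cv2.resize(c['img'][140:300,190:370,::-1],None,fx=3.3,fy=3.3))
E
```

```text
shift [-0.0013 -0.0002  0.0523] rot [0.01 0.19 0.13] q [  -5.1   11.3  -17.1   61.5    0.  -161.9] F [ 0.3 -0.4 -2.5] t 24.8
```

View pics/s13.png

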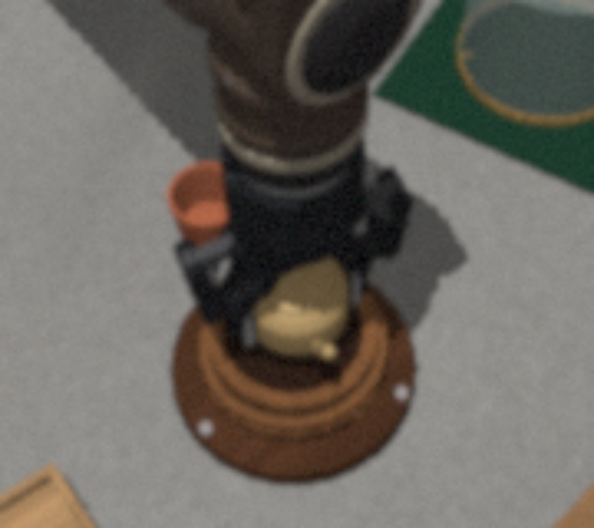

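The pot is held (−2.5 N), and its foot is about 17.4 mm below the TCP. I'll lift, carry and turn the wrist back.

Request:
carry_out(
  increments="0 0 0.01 0 0 0 0;0 0 0.025 0 0 0 0;0 0 0.045 0 0 0 0;0 0 0.065 0 0 0 0;0 0 0.08 0 0 -3 0;0 -0.015 0.085 0 0 -8 0;0 -0.035 0.085 0 0 -14 0;0 -0.06 0.085 0 0 -20 0;0 -0.09 0.085 0 0 -26 0;0 -0.12 0.085 0 0 -32 0",
)

```text
time_s: 25.68
position: [0.5382, -0.1686, 0.1733]
orientation: [-179.9, -0.2, -55.4]
contact_force: [0.9, -0.7, -2.5]
opening: 0.0615
```

Request:
carry_out(
  increments="0 -0.03 0 0 0 -4 0;0 -0.06 0 0 0 -8 0;0 -0.09 0 0 0 -8 0;0 -0.115 0 0 0 -8 0;0 -0.135 0 0 0 -8 0;0 -0.15 0 0 0 -8 0;0 -0.16 0 0 0 -8 0;0 -0.16 0 0 0 -8 0",
)

```text
time_s: 26.35
position: [0.5381, -0.3301, 0.1732]
orientation: [-179.9, -0.2, -63.5]
contact_force: [-1.1, 1.1, -2.1]
opening: 0.0615
```

```bash
python3 - <<'E'
from h import *
goto([.536,-.3295,.032],-63)
c=viewer.camera('wrist'); save(c,'w14')
for r in pinpoint(c,'felt_disc')[:2]:
        P=w(c,r['xyz']); print(round(r['score'],2),P.round(4),px(c,P).round(0))
c=viewer.camera('scene'); cv2.imwrite('pics/s14.png',cv2.resize(c['img'][220:420,80:320,::-1],None,fx=2.5,fy=2.5))
E
```

```text
shift [-0.0021  0.0006 -0.1412] rot [0.16 0.15 0.46] q [-3.15e+01  1.90e+01  4.00e+00  7.48e+01 -1.00e-01 -1.48e+02] F [-1.1  1.1 -2.1] t 26.35
0.84 [ 0.5388 -0.3262  0.011 ] [274. 205.]
```

View pics/w14.png

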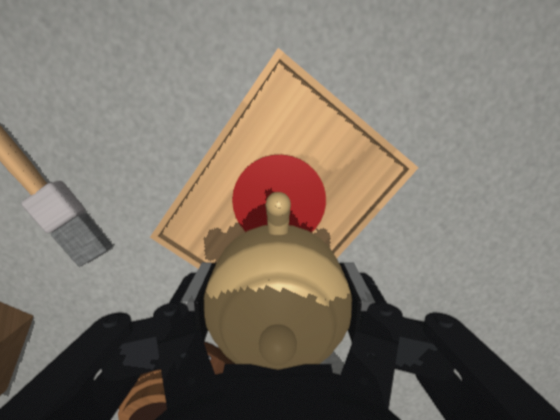

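View pics/s14.png

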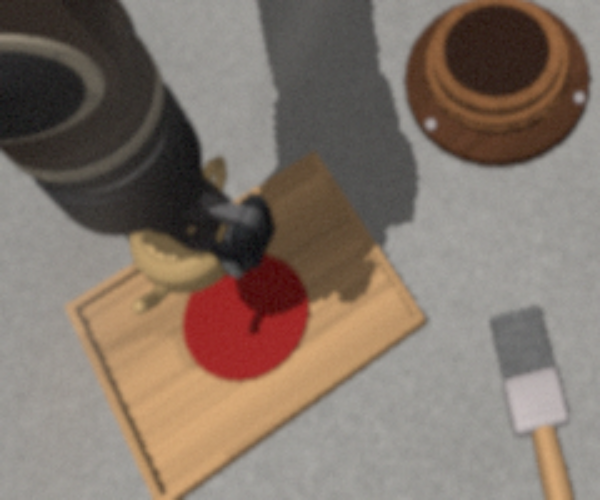

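The pot is held level, and the red disc at wrist (279,198) agrees at about (0.537, −0.328). I'll lower.

Request:
carry_out(
  increments="0 0.001 -0.01 0 0.1 0 0;-0.001 0.002 -0.03 0.1 0.2 0 0;-0.001 0.002 -0.055 0.1 0.2 0 0;-0.001 0.002 -0.08 0.1 0.2 0 0;-0.001 0.002 -0.1 0.1 0.2 0 0;-0.001 0.002 -0.115 0.1 0.2 0 0;-0.001 0.002 -0.126 0.1 0.2 0 0;-0.001 0.002 -0.133 0.1 0.2 0 0;-0.001 0.002 -0.136 0.1 0.2 0 0;-0.001 0.002 -0.136 0.1 0.2 0 0",
)

```text
time_s: 27.33
position: [0.5372, -0.3252, 0.0371]
orientation: [179.9, 0.0, -63.3]
contact_force: [-0.7, 0.1, -1.8]
opening: 0.0615
```

```bash
python3 - <<'E'
from h import *
goto([.537,-.328,.0274],-63.5)
E
```

```text
shift [-0.0002 -0.0028 -0.0097] rot [-0.01 -0.06 -0.21] q [ -31.2   22.2   -8.9   58.9   -0.  -147.9] F [-0.7  0.1 -1.8] t 27.3333
```

Request:
carry_out(
  increments="0 -0.001 -0.001 0 0 0 0;0 -0.002 -0.003 0 0 0 0;0 -0.002 -0.005 0 0 0 0;0 -0.002 -0.007 0 0 0 0;0 -0.002 -0.008 0 0 0 0;0 -0.002 -0.009 0 0 0 0;0 -0.002 -0.009 0 0 0 0",
)

```text
time_s: 27.92
position: [0.5371, -0.3272, 0.0278]
orientation: [179.9, 0.1, -63.3]
contact_force: [0.3, 0.2, -1.6]
opening: 0.0616
```

Request:
carry_out(
  increments="0 0 -0.0005 0 0 0 0;0 0 -0.001 0 0 0 0;0 0 -0.0015 0 0 0 0;0 0 -0.0015 0 0 0 0",
)

```text
time_s: 28.25
position: [0.5371, -0.3272, 0.0275]
orientation: [180.0, 0.0, -63.3]
contact_force: [-2.5, 1.7, 5.9]
opening: 0.0616
```

Contact (+5.9 N). I'll release gently and rise.

Request:
carry_out(
  increments="0 0 0 0 0 0 75;0 0 0 0 0 0 80;0 0 0 0 0 0 100;0 0 0 0 0 0 100;0 0 0 0 0 0 100;0 0 0 0 0 0 100",
)

```text
time_s: 28.75
position: [0.5372, -0.3272, 0.0273]
orientation: [180.0, 0.0, -63.3]
contact_force: [1.1, 0.4, 0.2]
opening: 0.0854
```

```bash
python3 - <<'E'
from h import *
s=monitor.state(); print(s['opening'],s['contact_force'],s['position'])
c=viewer.camera('wrist'); save(c,'w15')
E
```

```text
0.0854004864790767 [1.0792243  0.37696511 0.18705633] [ 0.53715001 -0.32723904  0.02733997]
```

View pics/w15.png

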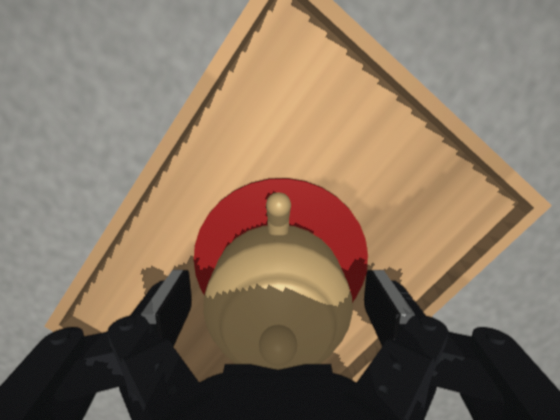

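Pads are clear on both sides of the pot, which stands on the disc. I'll rise straight up.

Request:
carry_out(
  increments="0 0 0.01 0 0 0 100;0 0 0.025 0 0 0 100;0 0 0.05 0 0 0 100;0 0 0.08 0 0 0 100;0 0 0.11 0 0 0 100;0 0 0.14 0 0 0 100;0 0 0.17 0 0 0 100;-0.03 0 0.2 0 0 0 100;-0.06 0 0.2 0 0 0 100;-0.09 0 0.2 0 0 0 100",
)

```text
time_s: 29.63
position: [0.4472, -0.3277, 0.2304]
orientation: [-179.9, -0.2, -63.2]
contact_force: [-0.2, -0.4, 0.8]
opening: 0.0856
```

```bash
python3 - <<'E'
from h import *
for n in ['scene','top','wrist']:
    c=viewer.camera(n); save(c,n+'16')
    for t in ['teapot_center','felt_disc','mat','cover_grip','cover_rim','cup','brown_pot','brush','carton']:
        for r in pinpoint(c,t)[:2]:
            P=w(c,r['xyz']); print(n,t,round(r['score'],2),P.round(4),px(c,P).round(0))
print(monitor.state()['contact_force'])
E
```

```text
scene teapot_center 0.86 [ 0.5381 -0.3251  0.0434] [176. 339.]
scene felt_disc 0.67 [ 0.533  -0.33    0.0161] [176. 344.]
scene felt_disc 0.3 [ 0.5309 -0.0526  0.065 ] [275. 239.]
scene cover_grip 0.75 [0.259  0.2382 0.1384] [278.  86.]
scene cover_grip 0.68 [0.4841 0.2902 0.147 ] [363. 115.]
scene cup 0.72 [ 0.4063 -0.0028 -0.0025] [253. 209.]
scene brown_pot 0.84 [ 7.514e-01  2.258e-01 -1.000e-04] [429. 233.]
scene brown_pot 0.55 [ 0.5355 -0.3293  0.0147] [177. 344.]
scene brush 0.87 [ 0.7571 -0.2273 -0.0009] [298. 390.]
scene carton 0.93 [ 7.846e-01 -9.700e-03 -3.000e-04] [381. 316.]
top teapot_center 0.56 [ 0.5345 -0.3253  0.0431] [399. 203.]
top felt_disc 0.56 [ 0.5362 -0.3294  0.0095] [397. 203.]
top cover_grip 0.95 [0.2597 0.2384 0.1435] [180. 315.]
top cover_grip 0.75 [0.4897 0.286  0.1469] [161. 220.]
top cover_rim 0.34 [0.4895 0.2918 0.1429] [159. 220.]
top cup 0.58 [ 0.409  -0.0041 -0.001 ] [280. 249.]
top brush 0.82 [ 0.7547 -0.229   0.0019] [359. 126.]
top carton 0.87 [ 7.803e-01 -1.120e-02  7.000e-04] [282. 118.]
wrist teapot_center 0.61 [ 0.5309 -0.3236  0.0375] [204. 163.]
wrist cover_grip 0.43 [ 4.082e-01 -2.000e-04  2.000e-03] [203. 386.]
wrist cup 0.43 [ 0.4074 -0.0042  0.0044] [204. 385.]
wrist brush 0.58 [ 0.7532 -0.2266 -0.0011] [  5. 147.]
[-0.70507381 -0.18918304  0.47709672]
```

View pics/scene16.png

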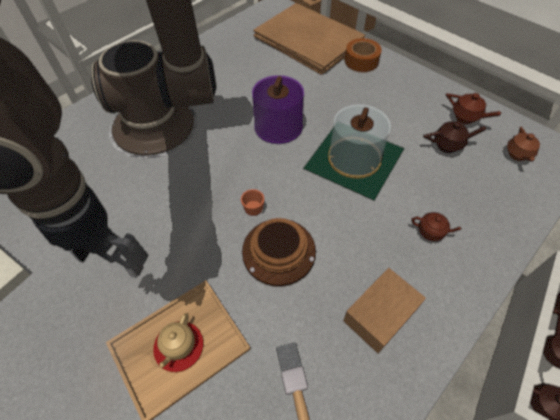

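View pics/wrist16.png

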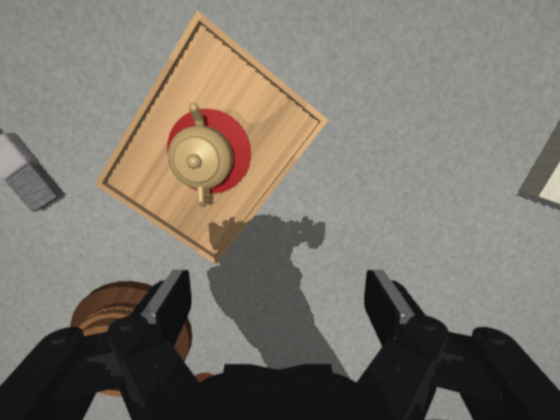

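The teapot is upright on the red disc (scene 176,342; wrist 201,160), the cover stands on the mat (scene 357,150), and the bystanders haven't moved. I'll hand in.

```bash
python3 -c "
from cell import hand_in
print(hand_in())"
```

```text
the job is handed in; nothing more can be done
None
```

I unscrewed the clear cover about 1.3 turns in two grasps and stood it on the green mat. Then I took the cream teapot off the plug and set it on the red felt disc. The job was handed in at about 30 s on the robot's clock, with no verdict reported.

- **Cover:** my last camera checks put its grip within about 5 mm of the mat's centre at a height of about 0.147 m. It stood upright and was let go.
- **Teapot:** its axis is within about 5 mm of the disc's centre in the scene and top views, and its middle is at about 0.043 m (nominal 0.040, limit 0.045). It stood upright.
- **Bystanders:** cup, brush and carton read within about 5 mm of where they started in both views. The brown teapot did too, in the scene view only.
- **Robot:** clear of everything, with wrist force under 1 N.
- **Checks that disagreed:**
  - The wrist view put the teapot's axis about 8 mm from the disc's centre, still inside the 32 mm limit.
  - The detectors also gave a few false hits. One put the disc on the empty plug, one took the cream pot for the brown one, and the wrist view took the cup for the cover grip. I set these aside against the pictures.

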